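# Hold a gel cassette down on the casting-stand gasket

### The arm

A 6-joint arm with a two-finger parallel gripper is mounted at the origin on the work surface; the furniture and walls round the work are solid. World frame = base frame: x ahead of the robot, y to its left, z up, the work surface at z = 0. Lengths are in m, angles in rad, forces in N, time in s.
With the tool pointing down it reaches from about 0.25 to 0.775 m from the base axis. Payload 4 kg.
Tool frame: the origin (TCP) lies midway between the tips of the shut fingers; the grasp point (between the pads) lies robot.pinch_z behind it (robot.pinch_z is the distance from the TCP to the grasp point, in m); z points along the fingers, y is the line along which they close (so a half turn about z gives the same grasp; the last joint's range is limited). The gripper opens to 94 mm and grips with 3 to 60 N. Pads are 16 mm wide; open, the fingers measure 119 mm over their backs; the gripper's body (75 mm by 177 mm) begins 78 mm behind the grasp point.
Start: joints at [1.151, 0.087, 1.371, -0, 1.684, -0.103], TCP at [0.171, 0.523, 0.206] pointing down, gripper open.
Joint ranges: [-3.1, 3.1], [-0.76, 2.03], [0.27, 2.55], [-1.08, 4.22], [0.17, 2.65], [-2.57, 2.57]. Speed limits (rad/s): [2.79, 2.79, 3.14, 3.14, 3.14, 3.14].

### API

Orientations are given as a rotation vector (axis times angle).
In Python, from workcell import robot, jaws, telemetry, cams gives the robot as it stands. The module is installed in compiled form; this text tells all that it offers. Calls block until the motion is done:
- robot.move_to(position, orientation): joint-space move of the TCP to a pose.
- robot.move_linear(position, rotation=None, v=0.15, contact_N=None): straight line of the TCP; rotation=None keeps the orientation; v is the mean speed in m/s. With contact_N (N) it stops when the force on the tool has changed by that much, and returns True; else False.
- robot.set_joints(angles): joint-space move.
- jaws.gripper_to(opening, grip_force=None): opening from 0.0 (shut) to 1.0 (fully open); grip_force is the grip in N (None keeps the last); returns when the fingers have stopped.
- robot.wait(seconds).
- robot.ik(position, orientation): joint angles nearest the present ones, or None.
- telemetry.get_obs(): the state.
- cams.snapshot(name): name is "scene" or "side" or "wrist"; returns (picture, depth): 420x560x3 uint8, red, green, blue; 420x560 float32, m along the optical axis (not along the pixel's ray), 0 where there is no reading.
- cams.camera_params(name): a dict with "fx", "fy", "cx", "cy" (pixels), "extrinsics" (4x4, takes a point from world to camera coordinates); the wrist camera has in their place "T_tool_cam" (4x4, takes a point from camera to tool coordinates, whose origin is the TCP and whose axes are the flange's). Camera axes: x right, y up, looking along -z (the intrinsics and any distortion apply to the point x, -y, -z); pixel columns grow to the right and rows downward; lengths in m; the calibration is good to about 2 mm. A picture is of the moment at which its call begins: read the wrist's pose just before it. camera_params takes no time and is no camera call.
A pose or a line that the arm cannot do raises robot.Unreachable and nothing moves.
- robot.close_job(): hands the job in; it is judged then, once.
The state is a dict: "t": time; "joint_pos": joint angles; "joint_vel": joint speeds; "effort": joint torques, N m; "position": TCP position; "tool_rot": TCP orientation; "contact_force": force on the tool from outside, world axes, zero at the start; "moment": the same for the moment, N m; "width": opening from 0.0 (shut) to 1.0 (fully open); "finger_force": force on a finger pad.
Only numpy, scipy, OpenCV 4.12 (cv2) and the standard library are available. Lean on these libraries where they do the work, as an engineer would, in place of code of your own. Each camera call takes 0.05 s, during which the arm holds its last target. There are 200 camera calls.

### The job

Help me cast a gel: swing the casting stand's cam lever forward and all the way down, so that its pressure bar backs off, then take the glass-and-ceramic plate cassette out of the drying rack and lower it upright into the stand's slot onto the soft gasket. Push it straight down so that it bears on the gasket with a steady 10 to 20 N, never ramming it, and finish while still holding it down like that, lever left open, so that I can clamp it. Leave the buffer dam, the bottles and the timer where they are.

Things in the scene. Friction and masses are not known exactly. Their poses are not given: they have to be found in the camera images.
- stand: grey plastic gel casting stand, fixed to the worktop, base 100 (x) x 152 (y, -65 to +87) x 16 mm. Origin under the middle of its slot, at worktop level; +x towards its back fence, +y towards the end with the lever, z up. Fence and side guides reach 70 mm above the worktop, their flared lips 80 mm
- slot_mouth (a point): middle of the mouth of the stand's plate slot, 70 mm above the worktop, axes as the stand. The slot runs along y, 106 mm between the side guides; in x it is 15 mm wide (-7.5 to +7.5 mm, back fence to pressure bar) with the lever down, only 7 mm with the lever up. Its floor is the gasket
- gasket: dark soft rubber strip, 13.5 x 100 mm, at the bottom of the slot; origin in the middle of its upper face, 26 mm above the worktop when unloaded. Gives about 1 mm per 5 N, 6 mm at most
- cam_lever (a joint): cam lever at the +y end of the stand: 0 rad = upright (pressure bar clamped forward), 1.55 rad = swung forward (towards the stand's -x) and down until level (bar backed off); stays where left, needs 1 to 2 N. Pivot axis along the stand's y at stand x = -30 mm, z = 40 mm
- lever_grip (a point): point on the middle of the lever's round black grip (13 mm thick, from 40 to 86 mm from the pivot axis), 62 mm from the pivot axis, at stand y = +76 mm
- plate_rack: white plastic drying rack fixed to the worktop, base 136 (x) x 116 (y) x 10 mm, with three 12 mm slots at x = -35, 0, +35 mm for plates standing along y; its end combs reach 45 mm above the worktop and leave the middle 72 mm of y open. Cassette and buffer dam stand in the outer slots, either way round
- cassette: loose plate cassette, about 0.26 kg: a clear glass plate and a white ceramic plate with a wide shallow notch in its top edge (76 x 14 mm), spacers between; 9 mm thick (x), 100 wide (y), 100 tall (z). Origin at the centre of its underside, 10 mm above the worktop in the rack. At mid width it is 9 mm thick only below 86 mm height
- buffer_dam: solid grey plastic plate with a small tab on its top edge, 8.5 x 100 x 85 mm, no notch, standing in the other outer slot of the rack; to be left there. Origin at the centre of its underside
- reagent_bottle: brown bottle with a white cap, 46 x 46 x 85 mm, standing on the worktop, origin under its centre; to be left alone
- white_bottle: white bottle with a screw cap, 58 x 58 x 106 mm, standing on the worktop, origin under its centre; to be left alone
- bench_timer: small white bench timer, 28 x 66 x 63 mm, standing on the worktop, origin under its centre; to be left alone
- sharps_box: yellow sharps container with red lid, fixed obstacle between stand and rack, 110 x 131 x 167 mm, always at the same place: it takes up x 0.45 to 0.61, y -0.17 to -0.03 of the worktop, 0.167 m high; origin under its centre; carry the cassette over it or round its front

How it is judged:
On the way, in this order (a step that is already met when the one before it is completed fails the run):
1. the cam lever is swung down and the pressure bar backed off (value of joint cam_lever above 1.1 rad), for 0.1 s.
2. the cassette is in the slot of the stand (z of cassette in the frame of stand below 0.045 m and x of cassette in the frame of stand between -0.008 and 0.008 m and y of cassette in the frame of stand between -0.006 and 0.006 m), for 0.1 s.
At the end, for the whole second after the job is handed in: The cassette stands upright (within 0.1 rad) in the stand's slot, at rest, its underside on the gasket; the fingers bear on it and it presses on the gasket with 9 to 21 N throughout the last second; the cam lever is down (above 1.1 rad) (contact force between cassette and gasket between 9 and 21 N and contact force between the fingers and cassette above 4 N and z of cassette in the frame of stand below 0.027 m and x of cassette in the frame of stand between -0.007 and 0.007 m and y of cassette in the frame of stand between -0.005 and 0.005 m and angle between cassette's own z axis and vertical below 0.1 rad and linear speed of cassette below 0.01 m/s and value of joint cam_lever above 1.1 rad); the arm keeps its last pose, push and grip.
It fails at once if the cassette is rammed onto the gasket (over 35 N) (contact force between cassette and gasket above 35 N).
It fails at once if the buffer dam is disturbed (moved over 30 mm) (distance of buffer_dam from where it was at the start of the episode above 0.03 m).
It fails at once if a bottle or the timer is disturbed (moved over 30 mm) (distance of any of reagent_bottle, white_bottle, bench_timer from where it was at the start of the episode above 0.03 m).
It also fails if it takes over 51 s, if anything falls off the work surface, if the arm or the gripper's body presses on something with over 40 N, if the wrist force passes 120 N, or if a joint passes its speed limit or range.

## Working session

There is one attempt and no reset: what is moved stays moved. The work goes in short steps, each a Python script; the robot and the scene stay as the last script left them, time stands still between calls to the robot, and variables do not carry over. Pictures are saved under pics/ and viewed, at most 10 in all, crops included, and the job is handed in when it is done.

```bash
mkdir -p pics; ls; python3 - <<'E'
from workcell import robot,jaws,telemetry,cams
import cv2,numpy as np
np.set_printoptions(precision=4,suppress=True)
print(robot.pinch_z); o=telemetry.get_obs(); print(o)
for n in ["scene","side","wrist"]:
    im,d=cams.snapshot(n); cv2.imwrite(f"pics/{n}0.png",im[:,:,::-1]); np.savez(f"{n}0.npz",im=im,d=d); print(n,cams.camera_params(n),(d>0).mean())
E
```

```text
pics
0.0188
{'t': 0.0, 'joint_pos': array([ 1.1509,  0.0879,  1.3722, -0.    ,  1.6836, -0.1031]), 'joint_vel': array([-0.001 ,  0.0001,  0.0014,  0.0006,  0.0006,  0.001 ]), 'effort': array([ -0.0004, -34.0168, -30.2433,   0.0716,   0.033 ,  -0.0002]), 'position': array([0.1711, 0.5221, 0.2043]), 'tool_rot': array([-0.4955, -3.1017,  0.0033]), 'contact_force': array([-0.4169, -0.0275,  0.2519]), 'moment': array([-0.0051,  0.0082, -0.0125]), 'finger_force': 0.0, 'width': 0.998662630085425}
scene {'fx': 440.9634852731258, 'fy': 440.9634852731258, 'cx': 281.7974785560441, 'cy': 203.144921427323, 'extrinsics': array([[-0.8536, -0.5207, -0.0149,  0.4021],
       [ 0.3856, -0.6507,  0.6542, -0.2772],
       [-0.3503,  0.5527,  0.7562, -0.6907],
       [ 0.    ,  0.    ,  0.    ,  1.    ]])} 0.9960034013605442
side {'fx': 469.1051448232844, 'fy': 469.1051448232844, 'cx': 270.05115843447885, 'cy': 215.98979496907432, 'extrinsics': array([[-0.8522,  0.5231,  0.0088,  0.4771],
       [-0.3879, -0.643 ,  0.6604,  0.1046],
       [ 0.3511,  0.5594,  0.7509, -1.3147],
       [ 0.    ,  0.    ,  0.    ,  1.    ]])} 0.996062925170068
wrist {'fx': 349.7757445247518, 'fy': 349.7757445247518, 'cx': 284.0096225126583, 'cy': 207.2339957986178, 'T_tool_cam': array([[ 0.0006,  0.9661,  0.2583,  0.0743],
       [ 1.    , -0.0004, -0.0007,  0.    ],
       [-0.0005,  0.2583, -0.9661, -0.1787],
       [ 0.    ,  0.    ,  0.    ,  1.    ]])} 0.9960501700680272
```

View pics/scene0.png

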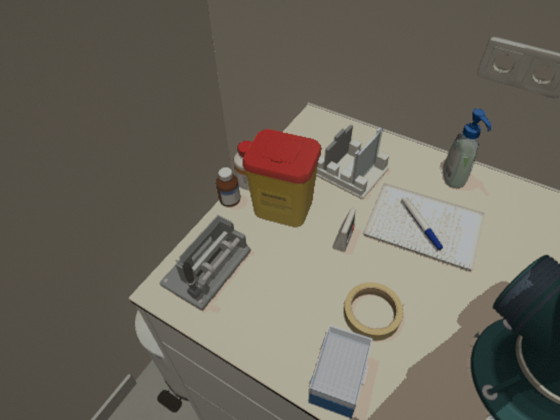

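View pics/side0.png

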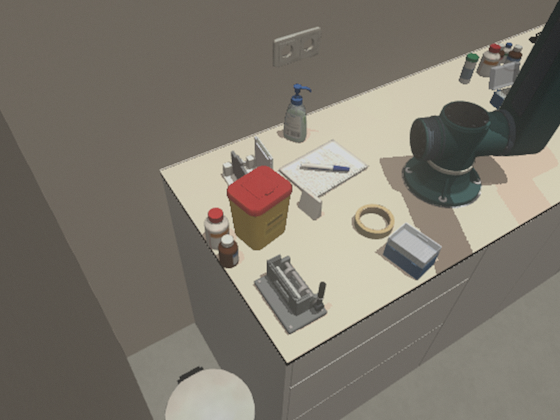

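The scene view shows the stand at about (205,265), the rack at (352,165) with plates at about (338,147) and (368,155), the sharps box at (280,180) and the timer at (345,230). The side view shows the stand at (290,292), its black lever grip at (321,291), and the rack behind the sharps box at (248,165).

```bash
cat > h.py <<'E'
from workcell import robot,jaws,telemetry,cams
import cv2,numpy as np
from scipy.spatial.transform import Rotation as R
np.set_printoptions(precision=4,suppress=True)
def cam(name,obs=None):
    "fx.., T world<-cam (y up, -z forward)"
    p=cams.camera_params(name)
    if name=="wrist":
        T=np.eye(4);T[:3,:3]=R.from_rotvec(obs["tool_rot"]).as_matrix();T[:3,3]=obs["position"];T=T@p["T_tool_cam"]
    else: T=np.linalg.inv(p["extrinsics"])
    return p,T
def rays(p,T,uv):
    uv=np.atleast_2d(uv).astype(float)
    d=np.c_[(uv[:,0]-p["cx"])/p["fx"],-(uv[:,1]-p["cy"])/p["fy"],-np.ones(len(uv))]
    return T[:3,3],d@T[:3,:3].T
def onz(p,T,uv,z):
    o,d=rays(p,T,uv); return o+d*((z-o[2])/d[:,2])[:,None]
def dep(p,T,uv,D):
    o,d=rays(p,T,uv); uv=np.atleast_2d(uv).astype(int); return o+d*D[uv[:,1],uv[:,0]][:,None]
def cloud(p,T,D):
    v,u=np.mgrid[:420,:560]; o,d=rays(p,T,np.c_[u.ravel(),v.ravel()])
    return (o+d*D.ravel()[:,None]).reshape(420,560,3)
def snap(tag,name="wrist"):
    o=telemetry.get_obs(); im,D=cams.snapshot(name); p,T=cam(name,o)
    cv2.imwrite(f"pics/{tag}.png",im[:,:,::-1]); np.savez(f"{tag}.npz",im=im,d=D,T=T); return im,D,p,T
def tri(A,B):
    "closest point of two rays (o,d), and gap"
    (a,u),(b,v)=A,B; u=u.ravel();v=v.ravel()
    s,t=np.linalg.lstsq(np.c_[u,-v],b-a,rcond=None)[0]; P,Q=a+s*u,b+t*v
    return (P+Q)/2,np.linalg.norm(P-Q)
def down(yaw):
    "tool down, tool y (closing line) at angle yaw from world x... returns rotvec"
    y=np.array([np.cos(yaw),np.sin(yaw),0]);z=np.array([0,0,-1.]);x=np.cross(y,z)
    return R.from_matrix(np.c_[x,y,z]).as_rotvec()
E
python3 - <<'E'
from h import *
for n,pts in [("scene",dict(standbase=[(162,285),(210,303),(250,250)],fencetop=[(182,252),(214,224)],bar=[(195,290),(242,240)],rackbase=[(318,168),(356,190),(388,170)],p1=[(327,148),(350,132)],p2=[(360,160),(380,135)],timer=[(347,228)],brown=[(226,172)],white=[(246,148)])),
 ("side",dict(lever=[(322,284),(320,300)],standbase=[(256,290),(293,327),(325,308)],timer=[(312,195)],p1=[(238,160)],p2=[(262,150)],brown=[(228,240)],white=[(215,214)]))]:
    D=np.load(n+"0.npz")["d"];p,T=cam(n)
    for k,v in pts.items(): print(n,k,dep(p,T,v,D).round(3).tolist())
r=down(0.)
for q in [(0.4,-0.3,0.35),(0.5,-0.33,0.3),(0.55,0.1,0.35),(0.6,0.15,.3)]:
  for y in (0,np.pi/2,np.pi,-np.pi/2): print(q,round(y,2),robot.ik(q,down(y)))
E
```

```text
scene standbase [[0.615, 0.18, 0.014], [0.524, 0.159, -0.0], [0.527, 0.028, 0.001]]
scene fencetop [[0.639, 0.099, -0.0], [0.583, 0.053, 0.074]]
scene bar [[0.539, 0.17, 0.051], [0.532, 0.041, 0.046]]
scene rackbase [[0.509, -0.216, 0.027], [0.411, -0.202, 0.023], [0.382, -0.315, 0.0]]
scene p1 [[0.497, -0.227, 0.082], [0.482, -0.311, 0.071]]
scene p2 [[0.42, -0.223, 0.088], [0.411, -0.3, 0.101]]
scene timer [[0.373, -0.073, 0.061]]
scene brown [[0.636, -0.058, 0.086]]
scene white [[0.628, -0.121, 0.105]]
side lever [[0.546, 0.172, 0.125], [0.546, 0.175, 0.068]]
side standbase [[0.627, 0.048, 0.001], [0.612, 0.176, 0.019], [0.526, 0.174, 0.017]]
side timer [[0.382, -0.088, 0.061]]
side p1 [[0.494, -0.268, 0.092]]
side p2 [[0.424, -0.264, 0.098]]
side brown [[0.64, -0.052, 0.085]]
side white [[0.636, -0.12, 0.106]]
(0.4, -0.3, 0.35) 0 [-0.7569 -0.0074  1.1839 -0.      1.9651 -0.7569]
(0.4, -0.3, 0.35) 1.57 [-0.7569 -0.0074  1.1839  0.      1.9651 -2.3277]
(0.4, -0.3, 0.35) 3.14 [-0.7569 -0.0074  1.1839  0.      1.9651  2.3846]
(0.4, -0.3, 0.35) -1.57 [-0.7569 -0.0074  1.1839 -0.      1.9651  0.8139]
(0.5, -0.33, 0.3) 0 [-0.678   0.2015  1.0562 -0.      1.8839 -0.678 ]
(0.5, -0.33, 0.3) 1.57 [-0.678   0.2015  1.0562  0.      1.8839 -2.2488]
(0.5, -0.33, 0.3) 3.14 [-0.678   0.2015  1.0562  0.      1.8839  2.4636]
(0.5, -0.33, 0.3) -1.57 [-0.678   0.2015  1.0562 -0.      1.8839  0.8928]
(0.55, 0.1, 0.35) 0 [ 0.0784  0.1267  1.0426 -0.      1.9723  0.0784]
(0.55, 0.1, 0.35) 1.57 [ 0.0784  0.1267  1.0426 -0.      1.9723 -1.4924]
(0.55, 0.1, 0.35) 3.14 None
(0.55, 0.1, 0.35) -1.57 [ 0.0784  0.1267  1.0426 -0.      1.9723  1.6492]
(0.6, 0.15, 0.3) 0 [ 0.1533  0.2473  1.0014 -0.      1.8929  0.1533]
(0.6, 0.15, 0.3) 1.57 [ 0.1533  0.2473  1.0014 -0.      1.8929 -1.4175]
(0.6, 0.15, 0.3) 3.14 None
(0.6, 0.15, 0.3) -1.57 [ 0.1533  0.2473  1.0014 -0.      1.8929  1.7241]
```

```bash
python3 - <<'E'
from h import *
for i,(q,y) in enumerate([((.52,.06,.27),0),((.60,.06,.27),0),((.5,-.29,.27),0),((.42,-.29,.27),0)]):
    robot.move_to(q,down(y)); im,D,p,T=snap(f"w{i}"); print(i,T[:3,3],telemetry.get_obs()["t"])
a=[cv2.imread(f"pics/w{i}.png") for i in (0,2)]
cv2.imwrite("pics/wA.png",cv2.resize(np.vstack(a),(800,1200))[:600]);cv2.imwrite("pics/wB.png",cv2.resize(a[1],(800,600)))
E
```

```text
0 [0.5204 0.1357 0.4486] 2.2917
1 [0.6012 0.1355 0.4474] 2.7583
2 [ 0.5009 -0.2142  0.449 ] 4.175
3 [ 0.4205 -0.2143  0.4493] 4.6417
```

View pics/wA.png

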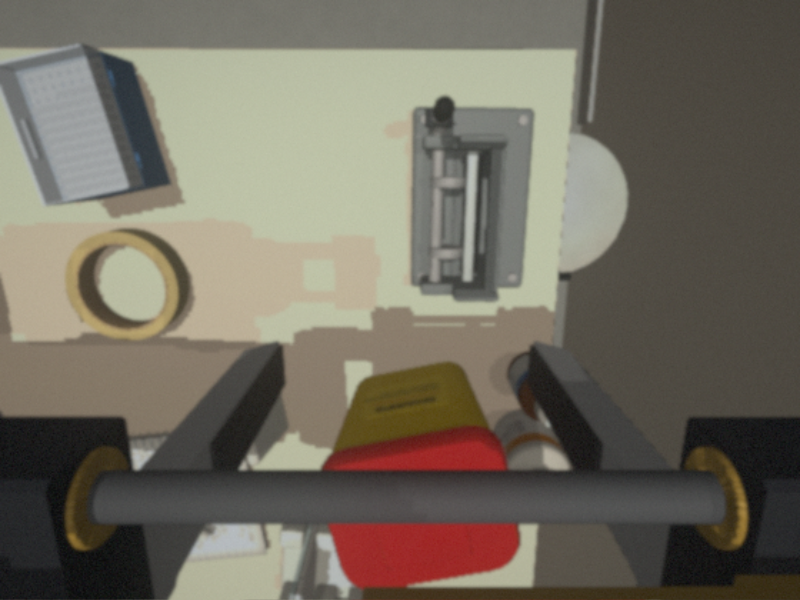

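View pics/wB.png

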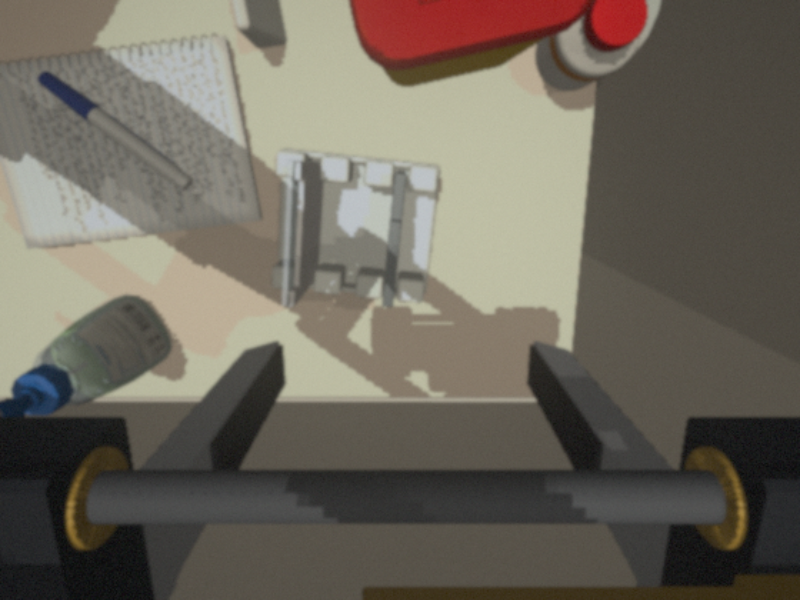

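The first crop shows the stand upright in view at (412–533, 108–290), with the black lever knob at (444,110), fence to the right and bar to the left. The second shows the rack at (275–440, 150–305): the pale two-layer plate at u≈290 is the cassette and the grey plate at u≈395 is the dam.

```bash
cat > m1.py <<'E'
from h import *
def load(i):
    f=np.load(f"w{i}.npz"); p=cams.camera_params("wrist"); return f["im"],f["d"],p,f["T"],cloud(p,f["T"],f["d"])
def rect(xy,trim=.5):
    c,s,a=cv2.minAreaRect(xy.astype(np.float32)); return np.array(c),np.array(s),a
if __name__=="__main__":
  for i in (0,1):
    im,D,p,T,C=load(i)
    reg=(C[...,0]>.49)&(C[...,0]<.68)&(C[...,1]>0)&(C[...,1]<.22)
    print(i,"table z",np.median(C[...,2][reg&(C[...,2]<.006)]),"base z",np.median(C[...,2][reg&(abs(C[...,2]-.016)<.006)]))
    # base outline by colour: low saturation and not cream; ray-cast on z=.016
    m=(reg&(C[...,2]>.009)&(C[...,2]<.024)).astype(np.uint8)
    m=cv2.morphologyEx(m,cv2.MORPH_OPEN,np.ones((3,3)))
    ys,xs=np.nonzero(m); P=onz(p,T,np.c_[xs,ys],.016)[:,:2]; print(" base rect",*rect(P))
    for lo,hi in((.045,.058),(.062,.075),(.075,.088),(.09,.12)):
        m=reg&(C[...,2]>lo)&(C[...,2]<hi); Q=C[m]; 
        if len(Q)>5: print("  z",lo,hi,len(Q),"med",np.median(Q,0),"min",Q.min(0),"max",Q.max(0),*rect(Q[:,:2]))
    h=cv2.cvtColor(im,cv2.COLOR_RGB2HSV); k=reg&(im.max(2)<45)&(C[...,2]>.08); Q=C[k]; print("  knob",k.sum(),np.median(Q,0) if k.any() else "")
  for i in (2,3):
    im,D,p,T,C=load(i)
    reg=(C[...,0]>.35)&(C[...,0]<.56)&(C[...,1]>-.36)&(C[...,1]<-.18)
    for x0,x1 in((.36,.44),(.46,.54)):
      for lo,hi in((.045,.08),(.08,.092),(.092,.1),(.1,.12)):
        m=reg&(C[...,2]>lo)&(C[...,2]<hi)&(C[...,0]>x0)&(C[...,0]<x1); Q=C[m]
        if len(Q)>5: print(i,x0,"z",lo,hi,len(Q),"med",np.median(Q,0),"x/y range",Q[:,:2].min(0),Q[:,:2].max(0),*rect(Q[:,:2]))
    m=reg&(C[...,2]>.006); Q=C[m]; 
    b=reg&(C[...,2]>.0065)&(C[...,2]<.05);print(i,"rack rect",*rect(C[b][:,:2]),"combs",*rect(C[reg&(abs(C[...,2]-.045)<.004)][:,:2]))
E
python3 m1.py
python3 - <<'E'
import cv2,numpy as np
a=cv2.imread("pics/w1.png");b=cv2.imread("pics/w3.png");
c=cv2.imread("pics/w0.png")[65:215,275:385]; d=cv2.imread("pics/w2.png")[95:220,180:315]
f=lambda x:cv2.resize(x,None,fx=400/x.shape[1],fy=400/x.shape[1],interpolation=cv2.INTER_CUBIC)
c,d=f(c),f(d); H=max(len(c),len(d)); pad=lambda x:cv2.copyMakeBorder(x,0,H-len(x),0,0,0)
cv2.imwrite("pics/zoom1.png",np.hstack([pad(c),pad(d)])); print(c.shape,d.shape)
E
```

```text
0 table z -0.00047044075204200064 base z 0.015525750978531594
 base rect [0.5751 0.1043] [0.1505 0.099 ] 89.49073028564453
  z 0.045 0.058 1711 med [0.5601 0.1029 0.0488] min [0.5334 0.0308 0.045 ] max [0.5847 0.1755 0.058 ] [0.5593 0.103 ] [0.1446 0.0507] 89.52291870117188
  z 0.062 0.075 868 med [0.5834 0.1015 0.0709] min [0.5395 0.0313 0.062 ] max [0.593  0.1659 0.075 ] [0.5745 0.1017] [0.0511 0.1371] 8.188050270080566
  z 0.075 0.088 779 med [0.5875 0.0993 0.0775] min [0.5383 0.033  0.075 ] max [0.5927 0.1725 0.0865] [0.574  0.1043] [0.0509 0.1454] 8.733939170837402
  z 0.09 0.12 41 med [0.5417 0.164  0.1085] min [0.538  0.1627 0.0907] max [0.5493 0.1757 0.12  ] [0.5426 0.168 ] [0.0084 0.013 ] 29.05736541748047
  knob 8972 [0.5693 0.0848 0.38  ]
1 table z -0.00047783986914212706 base z 0.015495474946320864
 base rect [0.5759 0.1043] [0.1504 0.0989] 89.4913558959961
  z 0.045 0.058 1616 med [0.5592 0.1038 0.0486] min [0.5336 0.0306 0.045 ] max [0.5936 0.1759 0.058 ] [0.5637 0.1031] [0.1455 0.0587] 89.33959197998047
  z 0.062 0.075 827 med [0.5847 0.1046 0.0704] min [0.5508 0.0318 
[... 2103 characters left out ...]
5] x/y range [ 0.414  -0.3124] [ 0.4324 -0.2129] [ 0.423  -0.2627] [0.0997 0.009 ] 84.11348724365234
3 0.46 z 0.045 0.08 755 med [ 0.4884 -0.2645  0.0562] x/y range [ 0.4606 -0.3259] [ 0.5244 -0.2147] [ 0.4933 -0.2699] [0.1098 0.0545] 83.802734375
3 0.46 z 0.08 0.092 587 med [ 0.4916 -0.2581  0.0834] x/y range [ 0.4834 -0.32  ] [ 0.5009 -0.2215] [ 0.4922 -0.2706] [0.0994 0.0089] 84.17920684814453
3 0.46 z 0.092 0.1 271 med [ 0.492  -0.2698  0.0943] x/y range [ 0.4867 -0.2869] [ 0.4974 -0.2537] [ 0.4922 -0.2704] [0.0335 0.0087] 85.23722839355469
3 rack rect [ 0.4347 -0.2556] [0.1307 0.186 ] 82.51648712158203 combs [ 0.4578 -0.2666] [0.112  0.1276] 84.18832397460938
(545, 400, 3) (370, 400, 3)
```

View pics/zoom1.png

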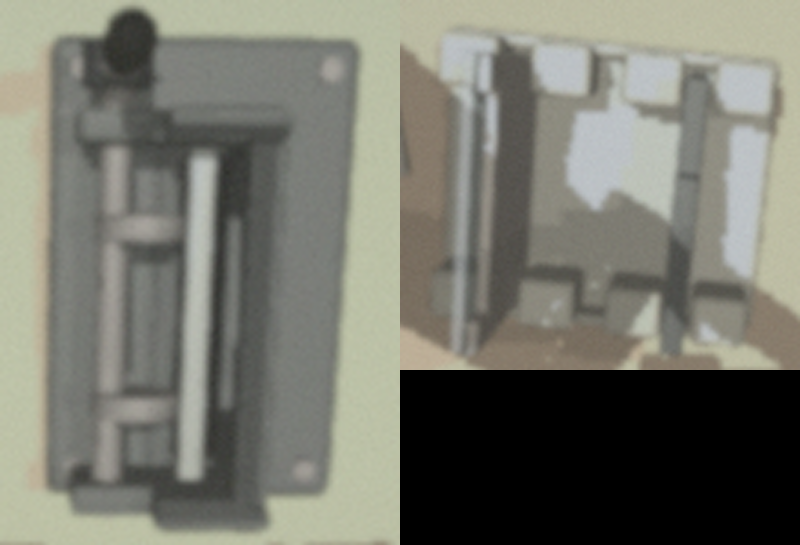

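The zoom shows the lever knob upright at the stand's top left, (130,40), a white bar at u≈200 and the fence at u≈265. The cassette is the pale two-layer plate at (465,210) in the left slot. Rectangle sizes match the text: base 99×150 mm, cassette 9.5×100 mm with its top at 0.110 m, rack offsets ±35 mm. The lever comes first.

```bash
cat >> h.py <<'E'
PSI=np.deg2rad(-0.51); ORG=np.array([0.5754,0.0933])
def S(x,y,z):
    "stand -> world"
    c,s=np.cos(PSI),np.sin(PSI); return np.array([ORG[0]+c*x-s*y,ORG[1]+s*x+c*y,z])
E
python3 - <<'E'
from h import *
rot=down(PSI+np.pi/2); r=.070; pz=robot.pinch_z
arc=lambda th:S(-.030-r*np.sin(th),.076,.040+r*np.cos(th)-pz)
jaws.gripper_to(.4)
robot.move_to(arc(0)+[0,0,.10],rot)
hit=robot.move_linear(arc(0),v=.1,contact_N=8); print("hit",hit)
o=telemetry.get_obs();print(o["position"],arc(0))
if not hit:
    jaws.gripper_to(0,10); o=telemetry.get_obs(); print("w",o["width"]*.094,o["finger_force"],o["contact_force"])
    for th in np.linspace(0,1.53,8)[1:]:
        robot.move_linear(arc(th),v=.1); o=telemetry.get_obs(); print(round(th,2),o["position"]-arc(th),o["contact_force"],round(o["width"]*.094,4))
    jaws.gripper_to(.4)
    robot.move_linear(arc(1.53)+[0,0,.15],v=.2)
    robot.move_to((.60,.045,.24),down(PSI)); snap("w4"); robot.move_to((.55,.045,.24),down(PSI)); snap("w5"); print(telemetry.get_obs()["t"])
    c=cv2.imread("pics/w5.png");cv2.imwrite("pics/w5b.png",cv2.resize(c[20:280,200:480],None,fx=2.2,fy=2.2,interpolation=cv2.INTER_CUBIC))
E
```

```text
hit False
[0.5467 0.1697 0.0922] [0.5461 0.1696 0.0912]
w 0.01283308247221696 10.000026226043701 [ 0.8217 -0.0196  1.1861]
0.22 [-0.0002 -0.      0.0005] [-0.558  -0.7623  2.2891] 0.0123
0.44 [-0.0006  0.      0.0004] [-1.5037 -0.6057  5.0094] 0.013
0.66 [-0.001   0.0001 -0.0003] [-4.9226 -0.3402  5.2202] 0.0127
0.87 [-0.0008  0.     -0.0008] [-1.8352 -0.0564  2.4908] 0.0124
1.09 [-0.0001 -0.     -0.0007] [-0.558   0.6517 -1.4956] 0.0124
1.31 [ 0.0002 -0.     -0.0004] [ 0.5735  0.862  -1.2897] 0.0127
1.53 [ 0.0002 -0.     -0.0002] [ 0.4876 -0.1691 -0.9459] 0.0124
14.25
```

View pics/w5b.png

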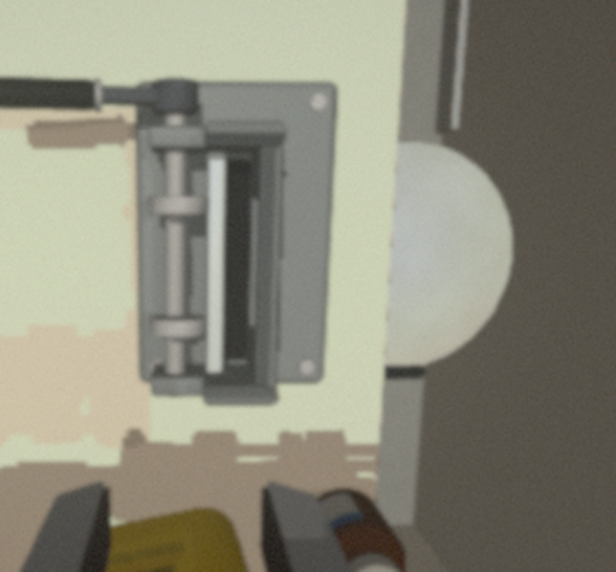

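The lever now lies level at (50,92), the white bar has moved back to u≈215, and the dark gasket slot is open at u≈237. Next I check the slot's cross-section.

```bash
python3 - <<'E'
from h import *
from m1 import load
for i in (4,5):
    im,D,p,T,C=load(i); P=C.reshape(-1,3).copy()
    c,s=np.cos(PSI),np.sin(PSI); d=P[:,:2]-ORG; X=(c*d[:,0]+s*d[:,1])*1e3; Y=(-s*d[:,0]+c*d[:,1])*1e3; Z=P[:,2]*1e3
    for y0,y1 in((-45,-20),(20,45)):
        print(i,"y",y0,[(x,int(np.median(Z[m]))) for x in range(-16,22) if (m:=(Y>y0)&(Y<y1)&(X>=x-.5)&(X<x+.5)&(Z<95)).sum()>3])
    print(i,"x-3..3",[(y,int(np.median(Z[m]))) for y in [*range(-68,-45),*range(45,70)] if (m:=(abs(X)<4)&(abs(Y-y)<.5)&(Z<95)).sum()>1])
    b=(abs(Z-15.7)<4)&(X>-60)&(X<60)&(Y>-75)&(Y<95); q,sz,a=cv2.minAreaRect(np.c_[X,Y][b].astype(np.float32)); print("base",q,sz,a)
    for nm,m in(("bar",(Z>42)&(Z<60)&(X>-14)&(X<-4)&(abs(Y)<45)),("fence",(Z>75)&(Z<84)&(X>4)&(X<25)&(abs(Y)<45))):
        k=np.polyfit(Y[m],X[m],1); print(nm,m.sum(),"x@0",k[1],"slope deg",np.rad2deg(np.arctan(k[0])),np.percentile(X[m],[2,98]))
E
```

```text
4 y -45 [(-16, 53), (-15, 51), (-14, 47), (-13, 47), (-12, 47), (-11, 47), (-10, 47), (-9, 47), (-8, 46), (-7, 46), (-6, 25), (-5, 24), (-4, 25), (-3, 25), (-2, 25), (-1, 25), (0, 25), (1, 25), (2, 25), (3, 25), (4, 25), (8, 68), (9, 71), (10, 73), (11, 75), (12, 77), (13, 79), (14, 79), (15, 78), (16, 69), (17, 69), (18, 58), (19, 15), (20, 15), (21, 15)]
4 y 20 [(-16, 53), (-15, 50), (-14, 46), (-13, 47), (-12, 47), (-11, 47), (-10, 47), (-9, 47), (-8, 46), (-7, 45), (-6, 25), (-5, 25), (-4, 25), (-3, 25), (-2, 25), (-1, 25), (0, 25), (1, 25), (2, 25), (3, 26), (4, 25), (5, 25), (8, 70), (9, 72), (10, 74), (11, 75), (12, 77), (13, 78), (14, 79), (15, 78), (16, 69), (17, 68), (18, 20), (19, 15), (20, 15), (21, 15)]
4 x-3..3 [(-63, 68), (-62, 69), (-60, 75), (-59, 77), (-58, 77), (-57, 76), (-56, 73), (-55, 71), (-54, 49), (-53, 48), (-52, 15), (-49, 24), (-48, 24), (-47, 25), (-46, 25), (45, 25), (46, 25), (47, 25), (48, 25), (49, 24), (50, 15), (51, 15), (52, 15), (53, 54), (54, 71), (55, 73), (56, 75), (57, 77), (58, 77), (59, 76), (60, 69), (61, 68), (62, 68), (69, 15)]
base (0.0
[... 818 characters left out ...]
 36), (8, 56), (9, 72), (10, 73), (11, 75), (12, 77), (13, 79), (14, 79), (15, 79), (17, 68)]
5 x-3..3 [(-60, 76), (-59, 77), (-58, 77), (-57, 75), (-56, 73), (-55, 71), (-54, 60), (-53, 44), (-52, 16), (-50, 24), (-48, 25), (-47, 25), (-46, 25), (45, 26), (46, 25), (47, 25), (48, 25), (49, 24), (50, 15), (51, 15), (52, 15), (53, 54), (54, 71), (55, 73), (56, 74), (57, 75), (58, 76), (59, 76), (61, 69), (62, 68), (63, 67), (69, 15)]
base (0.0191650390625, 11.255142211914062) (99.7925033569336, 150.63328552246094) 0.028787795454263687
bar 623 x@0 -10.282472938662915 slope deg -0.323213617816893 [-13.8543  -6.6649]
fence 517 x@0 12.9642611117778 slope deg 0.004626394738301982 [10.4849 15.4452]
```

```bash
python3 - <<'E'
from h import *
yaw=np.deg2rad(84.1-90); g=np.array([.4231,-.2627,.072])
robot.move_to(g+[0,0,.12],down(yaw)); o=telemetry.get_obs(); print(o["position"],o["contact_force"])
hit=robot.move_linear(g,v=.12,contact_N=8); o=telemetry.get_obs(); print(hit,o["position"]-g)
if not hit:
    jaws.gripper_to(0,50); o=telemetry.get_obs(); print("w",o["width"]*.094,o["finger_force"],o["position"]-g,o["contact_force"])
    robot.move_linear(g+[0,0,.21],v=.15); o=telemetry.get_obs(); print("w",o["width"]*.094,o["finger_force"],o["contact_force"])
    t=S(.0003,-.0002,.282); robot.move_linear(t,down(PSI),v=.2); robot.wait(.3); o=telemetry.get_obs()
    print(o["position"]-t,o["contact_force"],o["moment"],o["t"])
    snap("w6"); snap("s6","side"); snap("c6","scene")
    a=cv2.imread("pics/w6.png");b=cv2.imread("pics/s6.png")[120:340,200:420]
    cv2.imwrite("pics/v6.png",np.hstack([a[:,80:480],cv2.resize(b,(400,420),interpolation=cv2.INTER_CUBIC)]))
E
```

```text
[ 0.4238 -0.2622  0.1922] [ 0.0443 -0.1398  1.0003]
False [ 0.0006 -0.0004  0.001 ]
w 0.008429062273978287 49.953317642211914 [ 0.     -0.0001  0.0002] [0.0454 0.592  1.3849]
w 0.008341339551678685 49.94747221469879 [-0.6694 -0.5274 -3.6998]
[-0.     -0.0003  0.0001] [-0.1958  0.4693 -3.5113] [-0.0632  0.0565 -0.0028] 21.1667
```

View pics/v6.png

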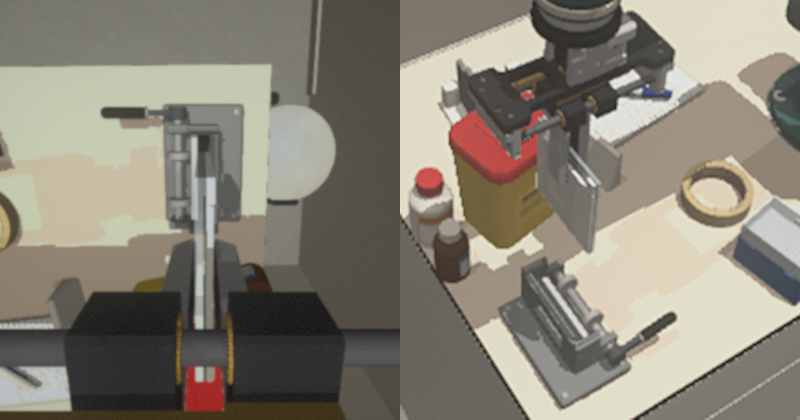

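The wrist half shows the cassette pinched upright over the stand, with its edge at u≈205. The side half shows it hanging straight at (567,195) above the slot, lever still down at (655,325). Next I measure its offset and tilt in the hand.

```bash
python3 - <<'E'
from h import *
c,s=np.cos(PSI),np.sin(PSI)
for n,tag in(("side","s6"),("scene","c6"),("wrist","w6")):
    f=np.load(tag+".npz"); p=cams.camera_params(n); P=cloud(p,f["T"],f["d"]).reshape(-1,3)
    d=P[:,:2]-ORG; X=(c*d[:,0]+s*d[:,1])*1e3; Y=(-s*d[:,0]+c*d[:,1])*1e3; Z=P[:,2]*1e3
    m=(abs(X)<10)&(abs(Y)<58)&(Z>205)&(Z<330)
    print(n,m.sum(),"X",np.percentile(X[m],[1,50,99]),"Y",np.percentile(Y[m],[.5,99.5]),"Z",np.percentile(Z[m],[.5,99.5]))
    for z in range(222,310,20):
        k=m&(abs(Z-z)<5)
        if k.sum()>8: print("  z",z,k.sum(),"X",np.percentile(X[k],[2,50,98]).round(1),"Y",np.percentile(Y[k],[1,99]).round(1))
    for y in range(-45,50,15):
        k=m&(abs(Y-y)<4)
        if k.sum()>8: print("  y",y,k.sum(),"X",np.percentile(X[k],[2,50,98]).round(1),"Z",np.percentile(Z[k],[1,99]).round(1))
E
```

```text
side 1216 X [-6.2987  3.4963  8.3642] Y [-48.4882  51.8324] Z [221.4601 328.8584]
  z 222 70 X [-2.8  3.4  4.5] Y [-47.2  51.7]
  z 242 121 X [-2.4  3.7  4.7] Y [-48.3  51.5]
  z 262 128 X [-4.   3.7  4.8] Y [-45.1  51.6]
  z 282 93 X [-3.7  3.8  6.4] Y [-45.2  51.8]
  z 302 136 X [-2.2  3.6  8.5] Y [-45.2  51.5]
  y -45 71 X [-3.2  3.5  4.7] Z [222.8 321.1]
  y -30 72 X [2.5 3.6 4.9] Z [223.5 307. ]
  y -15 37 X [2.8 3.7 4.7] Z [222.7 266.8]
  y 0 61 X [-6.   3.4  4.8] Z [223.7 329.6]
  y 15 124 X [-4.4  3.4  7.1] Z [222.5 321.9]
  y 30 109 X [-2.   3.6  4.7] Z [223. 321.]
  y 45 108 X [-2.8  3.8  5.2] Z [224.2 321.7]
scene 2709 X [-7.9724 -4.9827  5.4683] Y [-48.5457  51.0779] Z [221.1287 327.5721]
  z 222 160 X [-6.2 -5.1 -0.4] Y [-47.1  50.9]
  z 242 273 X [-6.4 -5.2  0.6] Y [-48.1  50.4]
  z 262 287 X [-6.3 -5.   0.2] Y [-47.8  50.8]
  z 282 237 X [-6.5 -4.9  0.7] Y [-48.6  50.8]
  z 302 207 X [-7.9 -4.8  1.3] Y [-33.  51.]
  y -45 139 X [-6.7 -5.1 -3.9] Z [222.1 293.4]
  y -30 201 X [-6.3 -5.  -3.6] Z [222.8 320.3]
  y -15 118 X [-6.3 -5.1 -4. ] Z [221.  277.4]
  y 0 136 X [-6.2 -5.   4. ] Z [221.5 328.7]
  y 15 246 X [-6.3 -4.9 -2.9] Z [221.6 320.6]
  y 30 254 X [-6.3 -5.  -2.8] Z [223.3 320.7]
  y 45 272 X [-6.3 -5.   2. ] Z [222.2 320.7]
wrist 4592 X [-9.3968  0.973   9.4306] Y [-49.689   49.4459] Z [227.4453 329.4529]
  z 222 21 X [-2.8  1.   5. ] Y [-43.   49.4]
  z 242 34 X [-3.   1.   4.9] Y [-43.1  49.5]
  z 262 92 X [-2.6  1.6  4.5] Y [-43.2  49.5]
  z 282 112 X [-9.  1.  9.] Y [-43.2  49.5]
  z 302 1266 X [-8.4  3.5  8.2] Y [-30.   49.4]
  y -45 317 X [-2.9  1.   5.8] Z [224.6 320.6]
  y -30 77 X [1.6 3.5 5.5] Z [257.1 306.4]
  y -15 265 X [-3.2  0.5  5.4] Z [257.  320.6]
  y 0 299 X [-3.1  0.5  5.5] Z [255.8 320.3]
  y 15 309 X [-2.9  0.5  5.7] Z [254.8 320.3]
  y 30 308 X [-2.9  0.5  5.6] Z [304.  320.4]
  y 45 439 X [-3.2  1.4  5.5] Z [239.4 320.7]
```

```bash
python3 - <<'E'
from h import *
X,Y=-.0003,-.0002
f=lambda:np.mean([(robot.wait(.03),telemetry.get_obs()["contact_force"])[1] for _ in range(6)],0)
robot.move_linear(S(X,Y,.16),v=.12); print("air",f())
hit=robot.move_linear(S(X,Y,.104),v=.05,contact_N=6); o=telemetry.get_obs(); print(hit,o["position"]-S(X,Y,.104)); F0=f(); print("in slot",F0,o["moment"])
if not hit:
    hit=robot.move_linear(S(X,Y,.080),v=.012,contact_N=4); F=f(); o=telemetry.get_obs(); print(hit,o["position"]-S(X,Y,0),F-F0,o["t"],o["width"]*.094)
E
```

```text
air [-0.1343 -0.1553 -3.2985]
False [0.0004 0.     0.0006]
in slot [-0.0141  0.0557 -3.6774] [-0.0582  0.0762 -0.0144]
True [-0.0001 -0.      0.0864] [1.1252 0.3627 8.326 ] 25.6833 0.008678199593205918
```

```bash
python3 - <<'E'
from h import *
X,Y=-.0003,-.0002; F0=-3.6
f=lambda:np.mean([(robot.wait(.03),telemetry.get_obs()["contact_force"])[1] for _ in range(6)],0)
z=.0864
for k in range(14):
    robot.move_linear(S(X,Y,z),v=.01); F=f(); o=telemetry.get_obs(); print(round(z,4),o["position"]-S(X,Y,0),F[2]-F0,F[:2])
    if F[2]-F0>14.2: break
    z-=min(.0005,max(.0002,(15-F[2]+F0)*.0001))
robot.wait(1.); F=f(); print("steady",F-[0,0,F0],telemetry.get_obs()["t"],telemetry.get_obs()["width"]*.094)
snap("w7"); snap("s7","side")
a=cv2.imread("pics/w7.png");b=cv2.imread("pics/s7.png")[160:380,200:420]
cv2.imwrite("pics/v7.png",np.hstack([a[:,80:480],cv2.resize(b,(400,420),interpolation=cv2.INTER_CUBIC)]))
fz=np.load("w7.npz"); P=cloud(cams.camera_params("wrist"),fz["T"],fz["d"]).reshape(-1,3); c,s=np.cos(PSI),np.sin(PSI)
d=P[:,:2]-ORG; x=(c*d[:,0]+s*d[:,1])*1e3; y=(-s*d[:,0]+c*d[:,1])*1e3; zz=P[:,2]*1e3
m=(abs(x)<7)&(abs(y)<56)&(zz>110)&(zz<130); print(m.sum(),np.percentile(x[m],[1,99]),np.percentile(y[m],[.5,99.5]),np.percentile(zz[m],[50,95,99]))
for yy in(-45,45): k=m&(abs(y-yy)<4); print(yy,np.percentile(zz[k],95) if k.sum() else None)
E
```

```text
0.0864 [0.0002 0.     0.0866] 7.926593262350675 [-0.1799  0.113 ]
0.0859 [ 0.0002 -0.      0.0864] 9.382630354735761 [0.2003 0.0751]
0.0854 [0.0002 0.     0.0862] 10.26715198896436 [ 0.0521 -0.4638]
0.0849 [0.0002 0.     0.086 ] 11.270987576641728 [-0.6264 -0.0289]
0.0846 [0.0002 0.     0.0858] 11.89323307048177 [-0.7851 -0.0927]
0.0842 [0.0003 0.     0.0857] 12.557048218109948 [-1.1987 -0.0914]
0.084 [0.0002 0.     0.0856] 13.217405815650213 [-1.0507 -0.0967]
0.0838 [0.0002 0.     0.0855] 13.748774064291482 [-1.5001 -0.5189]
0.0836 [0.0003 0.     0.0854] 14.246171815060823 [-1.4679 -0.223 ]
steady [-1.7204 -0.1623 14.0549] 31.075 0.008705156833790152
2338 [-6.4259  6.6422] [-50.0048  49.7387] [122.5423 123.8149 128.0497]
-45 123.52098398797654
45 123.53666087925792
```

View pics/v7.png

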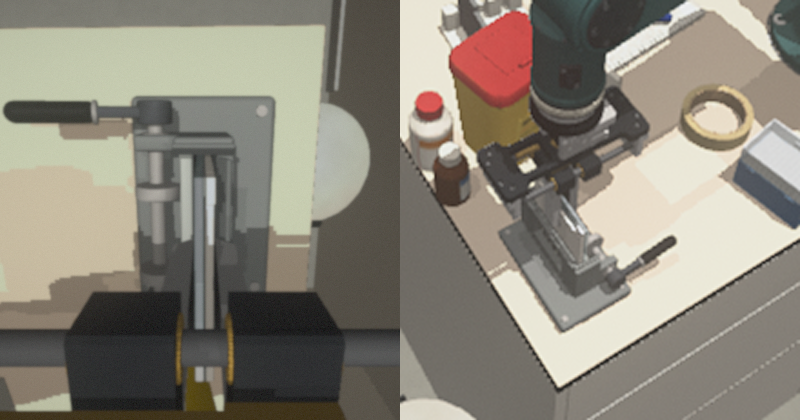

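The cassette stands level in the slot, at (205,220) in the wrist half. Its top is at 0.1235 m on both sides, so its underside is at about 0.0235 m. The lever is down at (50,110) and the push holds steady at about 14 N, so I am handing the job in.

```bash
python3 -c "
from workcell import robot
print(robot.close_job())"
```

```text
the job is handed in; nothing more can be done
None
```

I've handed the job in with the lever down and the cassette upright on the gasket, held at a steady push of about 14 N (31 s used); the judge returned no verdict, and I saw no contact with the dam, bottles or timer but did not re-measure them.

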